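# Restock the cafe counter: full caddy out, biscuits into the basket

## Robot

A 6-joint arm with a two-finger parallel gripper is mounted at the origin on the work surface. World frame = base frame: x ahead of the robot, y to its left, z up, the work surface at z = 0. Lengths are in m, angles in rad, forces in N, time in s.
With the tool pointing down it reaches from about 0.35 to 0.775 m from the base axis. Payload 5.5 kg.
Tool frame: the origin (TCP) lies at the very end of the fingers, on their centre line; the grasp point (between the pads) lies 19 mm behind it; z points along the fingers, y is the line along which they close (so a half turn about z gives the same grasp; the last joint's range is limited). The gripper opens to 85 mm and grips with 20 to 120 N. Pads are 22 mm wide; open, the fingers measure 114 mm over their backs; the gripper's body (76 mm by 85 mm) begins 54 mm behind the grasp point. The pads swing forward as they close: fully open they stand 13 mm farther back than shut.
Start: joints at [-1.44, 0.313, 0.046, 1.304, 0, 1.431], TCP at [0.154, -0.554, 0.231] pointing down, gripper open.
Joint ranges: [-2.76, 2.76], [-0.86, 1.69], [-1.03, 1.26], [-2.2, 2.34], [-1.47, 1.5], [-3.14, 3.14]. Speed limits (rad/s): [2.57, 2.57, 3.14, 3.14, 3.14, 3.14].

## Interface

Orientations are given as a unit quaternion [w, x, y, z].
In Python, from workcell import get_state, read_camera, calibration, hand_in gives the robot as it stands.
- The arm moves only by the tool drive_tool, never from a script. Its argument "deltas" is a list that holds one entry, the list of rows, each a list of 7 numbers: the closure in counts, from 0 (fully open) to 255 (shut), then the shift along the tool's x, y, z in m, then the turn, a rotation vector about the tool's x, y, z in degrees. A call has 1 to 12 rows; each row is the pose to reach, as a shift and turn from the pose commanded when the call began, along the tool's axes at that moment; what a row does not reach only later rows make up. A row lasts 1/8 s, in which the tool goes at most 62.5 mm and 10.7 degrees, less where a joint would pass 70% of its speed; a pose out of reach is approached as far as the arm can. A call with a gripper value outside its range is refused whole. The fingers move at their own pace and stop on an object; "newtons" is the grip in N (left out, the last holds). Time passes only in rows, so rows that repeat a pose let the fingers close. It gives the time, the measured TCP pose, the force, the opening and the grip force at its end, in the units of the state.
- get_state(): the state, without advancing time (a new reading comes with each control period).
- read_camera(name): name is "scene" or "top" or "wrist"; returns (picture, depth): 480x640x3 uint8, red, green, blue; 480x640 float32, m along the optical axis (not along the pixel's ray), 0 where there is no reading.
- calibration(name): a dict with "mtx" (3x3 intrinsics, pixels), "world_from_camera" (4x4, takes a point from camera to world coordinates). Camera axes: x right, y up, looking along -z (the intrinsics and any distortion apply to the point x, -y, -z); pixel columns grow to the right and rows downward; lengths in m; the calibration is good to about 2 mm. A picture is of the moment at which its call begins: read the wrist's pose just before it. calibration takes no time and is no camera call; for the wrist camera it gives the pose at the moment of the call.
- hand_in(): hands the job in; it is judged then, once.
The state is a dict: "clock": time; "joint_pos": joint angles; "qvel": joint speeds; "tau": joint torques, N m; "tcp_pos": TCP position; "orientation": TCP orientation; "wrist_force": force on the tool from outside, world axes, zero at the start; "ft_torque": the same for the moment, N m; "finger_gap": finger opening in m; "grip_force": force on a finger pad.
Only numpy, scipy, OpenCV 4.12 (cv2) and the standard library are available. Lean on these libraries where they do the work, as an engineer would, in place of code of your own. Each camera call takes 0.05 s, during which the arm holds its last target. There are 200 camera calls.

## Task

Lift the left-hand tea caddy clear of the counter and set it down again, then lift the right-hand one, to feel which is heavier; stand the heavier (full) caddy upright on the middle of the round cork coaster and the lighter one upright on the middle of the square slotted steel grate. After the weighing, take the steel tray by its handle, lift it level with its biscuits aboard, tip it over the wooden basket so that they slide in, and put the empty tray back flat on the middle of the black rubber mat; any biscuits lying on the counter go into the basket too. Leave the mug, the jug and the tamper alone.

Things in the scene. Friction and masses are not known exactly. Their poses are not given: they have to be found in the camera images.
- caddy_l: Left-hand (greater y at the start) of two closed, like-looking tea caddies: square white tin 60 x 60 mm, 72 mm tall with its wooden lid (stays on), plus an 18 mm wide, 6 mm tall knob. 0.3 to 0.7 kg; one, either of them, is at least 0.18 kg heavier. Origin: centre of the underside; z up, x and y square to its sides. Grip it across two sides.
- caddy_r: The right-hand caddy at the start, otherwise as caddy_l.
- coaster: Fixed round cork coaster, 130 mm across, 6 mm thick. Origin: centre of the underside. Place of the heavier caddy.
- grate: Fixed square dark steel drip grate with slots, 124 x 124 mm, 6 mm thick. Origin: centre of the underside. Place of the lighter caddy.
- basket: Fixed open wooden basket (a box), 190 mm along its x, 160 mm along its y, 65 mm tall, walls and floor 6 mm. Origin: centre of the underside, z up.
- mat: Fixed flat black rubber mat, 200 mm along its x, 160 mm along its y, 4 mm thick. Origin: centre of the underside. The tray stands on it at the start and goes back there.
- tray: Loose smooth steel tray, 160 mm along x, 110 mm along y, floor 4 mm, 0.26 kg; walls at both sides (y) and the back (+x) 26 mm high, 3 mm thick; the -x end is open: biscuits slide out there once tipped by some 25 degrees. A handle bar crosses over its middle. Origin: centre of the underside, z up.
- tray_grip (a point): Centre of the tray's handle bar, 72 mm above the tray's underside; the bar is dark wood, runs along the tray's y (118 mm), is 12 mm thick along the tray's x and 24 mm tall, with free space below it down to the biscuits. Axes as the tray's.
- tray_lip (a point): Middle of the tray's open (-x) end, at the top of the floor: 80 mm from the centre, 4 mm above the underside. Axes as the tray's.
- biscuit0: Loose wrapped biscuit, chunky block 30 x 22 x 18 mm, 14 g, on the tray at the start; four to six of the six are there, the rest absent. Origin: centre of its 30 x 22 underside as it lies at the start, z up, x along the 30 mm.
- biscuit1: Loose wrapped biscuit, chunky block 30 x 22 x 18 mm, 14 g, on the tray at the start; four to six of the six are there, the rest absent. Origin: centre of its 30 x 22 underside as it lies at the start, z up, x along the 30 mm.
- biscuit2: Loose wrapped biscuit, chunky block 30 x 22 x 18 mm, 14 g, on the tray at the start; four to six of the six are there, the rest absent. Origin: centre of its 30 x 22 underside as it lies at the start, z up, x along the 30 mm.
- biscuit3: Loose wrapped biscuit, chunky block 30 x 22 x 18 mm, 14 g, on the tray at the start; four to six of the six are there, the rest absent. Origin: centre of its 30 x 22 underside as it lies at the start, z up, x along the 30 mm.
- biscuit4: Loose wrapped biscuit, chunky block 30 x 22 x 18 mm, 14 g, on the counter at the start; four to six of the six are there, the rest absent. Origin: centre of its 30 x 22 underside as it lies at the start, z up, x along the 30 mm.
- biscuit5: Loose wrapped biscuit, chunky block 30 x 22 x 18 mm, 14 g, on the counter at the start; four to six of the six are there, the rest absent. Origin: centre of its 30 x 22 underside as it lies at the start, z up, x along the 30 mm.
- jug: Bystander: steel milk jug with a handle, 80 mm across, 105 mm tall. Origin: centre of the underside.
- mug: Bystander: white mug with a handle, 80 mm across, 85 mm tall. Origin: centre of the underside.
- tamper: Bystander: dark steel coffee tamper, 58 mm across, 92 mm tall. Origin: centre of the underside.
Things that resemble listed ones, but are neither listed nor needed, are in the scene too. What is shaped like the biscuit5 but blue is not meant.

How it is judged:
On the way, in this order (a step that is already met when the one before it is completed fails the run):
1. the left-hand caddy is lifted at least 25 mm clear of the counter (height (world z) of caddy_l above 0.025 m), for 0.3 s.
2. the right-hand caddy is lifted at least 25 mm clear, the left-hand one meanwhile standing off the coaster and the grate (height (world z) of caddy_r above 0.025 m and height (world z) of caddy_l below 0.015 m and horizontal distance between caddy_l and coaster above 0.05 m and horizontal distance between caddy_l and grate above 0.05 m), for 0.3 s.
3. the tray is lifted at least 20 mm clear of its mat, level, with the biscuits it held at the start aboard (height (world z) of tray above 0.024 m and angle between tray's own z axis and vertical below 0.2 rad and x of biscuit0 in the frame of tray between -0.09 and 0.09 m and y of biscuit0 in the frame of tray between -0.06 and 0.06 m and z of biscuit0 in the frame of tray between -0.01 and 0.05 m and x of biscuit1 in the frame of tray between -0.09 and 0.09 m and y of biscuit1 in the frame of tray between -0.06 and 0.06 m and z of biscuit1 in the frame of tray between -0.01 and 0.05 m and x of biscuit2 in the frame of tray between -0.09 and 0.09 m and y of biscuit2 in the frame of tray between -0.06 and 0.06 m and z of biscuit2 in the frame of tray between -0.01 and 0.05 m and x of biscuit3 in the frame of tray between -0.09 and 0.09 m and y of biscuit3 in the frame of tray between -0.06 and 0.06 m and z of biscuit3 in the frame of tray between -0.01 and 0.05 m), for 0.2 s.
4. the tray is tipped by 20 degrees or more with its open end over the basket (angle between tray's own z axis and vertical above 0.35 rad and horizontal distance between tray_lip and basket below 0.11 m and height (world z) of tray_lip above 0.04 m), for 0.2 s.
At the end, for the whole second after the job is handed in: The heavier caddy stands on the coaster (which bears over 5 N) and the lighter on the grate (under 5 N), each upright within 0.1 rad and centred within 30 mm; every biscuit lies inside the basket; the tray lies flat on the mat, centred within 40 mm; all released and at rest (((horizontal distance between caddy_l and coaster below 0.03 m and z of caddy_l in the frame of coaster below 0.014 m and angle between each of caddy_l, caddy_r's own z axis and vertical below 0.1 rad and linear speed of each of caddy_l, caddy_r below 0.02 m/s and horizontal distance between caddy_r and grate below 0.03 m and z of caddy_r in the frame of grate below 0.014 m) or (horizontal distance between caddy_r and coaster below 0.03 m and z of caddy_r in the frame of coaster below 0.014 m and angle between each of caddy_r, caddy_l's own z axis and vertical below 0.1 rad and linear speed of each of caddy_r, caddy_l below 0.02 m/s and horizontal distance between caddy_l and grate below 0.03 m and z of caddy_l in the frame of grate below 0.014 m)) and contact force between coaster and anything else above 5 N and contact force between grate and anything else below 5 N and horizontal distance between tray and mat below 0.04 m and z of tray in the frame of mat below 0.012 m and angle between tray's own z axis and vertical below 0.08 rad and linear speed of tray below 0.02 m/s and x of biscuit0 in the frame of basket between -0.093 and 0.093 m and y of biscuit0 in the frame of basket between -0.078 and 0.078 m and z of each of biscuit0, biscuit1, biscuit2, biscuit3, biscuit4, biscuit5 in the frame of basket below 0.06 m and linear speed of each of biscuit0, biscuit1, biscuit2, biscuit3, biscuit4, biscuit5 below 0.03 m/s and x of biscuit1 in the frame of basket between -0.093 and 0.093 m and y of biscuit1 in the frame of basket between -0.078 and 0.078 m and x of biscuit2 in the frame of basket between -0.093 and 0.093 m and y of biscuit2 in the frame of basket between -0.078 and 0.078 m and x of biscuit3 in the frame of basket between -0.093 and 0.093 m and y of biscuit3 in the frame of basket between -0.078 and 0.078 m and x of biscuit4 in the frame of basket between -0.093 and 0.093 m and y of biscuit4 in the frame of basket between -0.078 and 0.078 m and x of biscuit5 in the frame of basket between -0.093 and 0.093 m and y of biscuit5 in the frame of basket between -0.078 and 0.078 m); the robot touches nothing.
It fails at once if the jug is moved by more than 30 mm (distance of jug from where it was at the start of the episode above 0.03 m).
It fails at once if the mug is moved by more than 30 mm (distance of mug from where it was at the start of the episode above 0.03 m).
It fails at once if the tamper is moved by more than 30 mm (distance of tamper from where it was at the start of the episode above 0.03 m).
It fails at once if the tray is tipped by 30 degrees or more away from the basket (angle between tray's own z axis and vertical above 0.52 rad and horizontal distance between tray_lip and basket above 0.2 m).
Of biscuit0, biscuit1, biscuit2, biscuit3, biscuit4, biscuit5 only 4 to 6 are there at a start; the rules pass over those that are not, and their reading is None.
At some moment in a run one of caddy_l, caddy_r may be knocked a few centimetres aside while the robot is not near it.
It also fails if it takes over 210 s, if anything falls off the work surface, if the arm or the gripper's body presses on something with over 40 N, if the wrist force passes 120 N, or if a joint passes its speed limit or range.

## Working session

There is one attempt and no reset: what is moved stays moved. The work goes in short steps, Python scripts to look and compute and a tool call to move; the robot and the scene stay as the last step left them, time stands still between calls to the robot, and variables do not carry over. Pictures are saved under pics/ and viewed, at most 14 in all, crops included, and the job is handed in when it is done.

Besides the shell and the picture viewer there is one more tool, called after "Call:" as name([rows], argument=value, ...), one row to a line, values as JSON. drive_tool: Moves the arm, as the interface text tells. Its arguments: {"type":"object","properties":{"deltas":{"type":"array","items":{"type":"array","items":{"type":"array","items":{"type":"number"}}}},"newtons":{"type":"number"}},"required":["deltas"]}

```bash
ls; mkdir -p pics
cat > h.py <<'E'
import numpy as np, cv2
from workcell import get_state, read_camera, calibration, hand_in
def shot(n,f=None):
    c=calibration(n); im,d=read_camera(n)
    if f: cv2.imwrite('pics/'+f,im[:,:,::-1])
    return im,d,c
def cloud(d,c):
    K=np.array(c['mtx']);T=np.array(c['world_from_camera'])
    v,u=np.mgrid[:480,:640]
    x=(u-K[0,2])/K[0,0]*d; y=(v-K[1,2])/K[1,1]*d
    P=np.stack([x,-y,-d,np.ones_like(d)],-1)@T.T
    P[d==0]=np.nan
    return P[...,:3]
E
python3 - <<'E'
from h import *
for n in('top','scene'):
    im,d,c=shot(n,n+'0.png'); print(n,c)
    np.savez(n+'0.npz',im=im,P=cloud(d,c))
print(get_state())
E
```

```text
pics
top {'mtx': array([[513.50551743,   0.        , 321.27150166],
       [  0.        , 513.50551743, 237.13645206],
       [  0.        ,   0.        ,   1.        ]]), 'world_from_camera': array([[-0.01749312,  0.99319362, -0.1151539 ,  0.38110314],
       [-0.99969532, -0.01536812,  0.0193156 ,  0.00655928],
       [ 0.01741443,  0.11545671,  0.99315985,  1.25428579],
       [ 0.        ,  0.        ,  0.        ,  1.        ]])}
scene {'mtx': array([[581.21964161,   0.        , 326.27472814],
       [  0.        , 581.21964161, 241.63056741],
       [  0.        ,   0.        ,   1.        ]]), 'world_from_camera': array([[ 0.73884844, -0.5844006 ,  0.33552783,  0.89329917],
       [ 0.67385744,  0.63750463, -0.37350233, -0.44930426],
       [ 0.00437444,  0.50205954,  0.864822  ,  1.10867663],
       [ 0.        ,  0.        ,  0.        ,  1.        ]])}
{'clock': 0.1, 'joint_pos': array([-1.43959622e+00,  3.13902536e-01,  4.50675998e-02,  1.30358141e+00,
        1.56172384e-06,  1.43122001e+00]), 'qvel': array([ 0.00030575, -0.00135346,  0.00349666,  0.0003137 ,  0.00158447,
        0.00096406]), 'tau': array([ 3.09487456e-03, -4.81722379e+01,  2.99245280e+01,  1.26295522e-02,
       -5.30778766e-05,  9.88187963e-06]), 'tcp_pos': array([ 0.15374445, -0.55358821,  0.23050076]), 'orientation': array([-8.10000793e-04,  9.90848682e-01,  1.34974934e-01,  4.17325583e-06]), 'wrist_force': array([ 0.44383002, -1.07223825, -0.70489808]), 'ft_torque': array([ 0.02405565, -0.00265031,  0.01927768]), 'grip_force': 0.0, 'finger_gap': 0.0852919402009648}
```

View pics/top0.png

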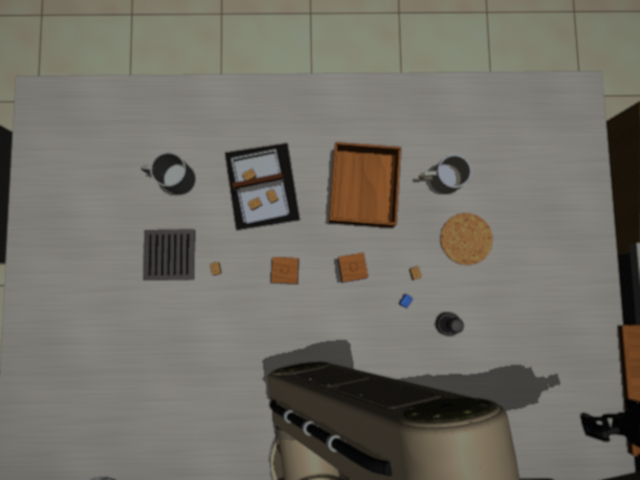

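View pics/scene0.png

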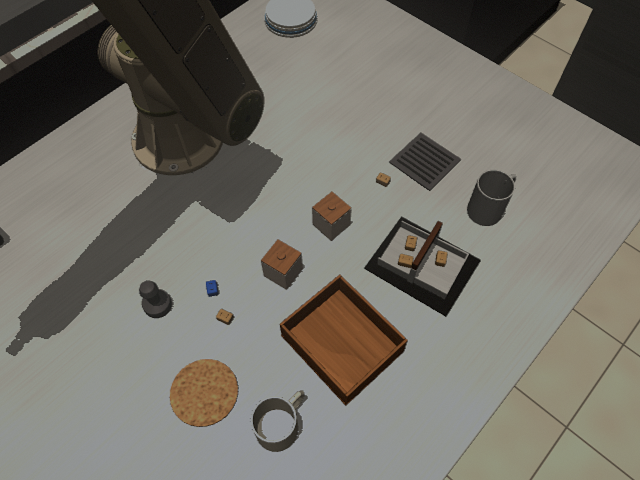

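The top view shows these candidates:
- **Caddies:** left at (285,270), right at (352,267).
- **Fixed places:** grate (169,254), coaster (466,238), basket (366,185), tray on its mat (262,187).
- **Counter biscuits:** (215,268) and (416,272). The blue lookalike at (405,300) is not meant.
- **Tray biscuits:** (249,174), (254,203) and (271,196).
- **Leave alone:** mug, jug and tamper at (170,172), (452,172) and (450,324).

Next I'll measure these positions and check a close crop.

```bash
cat > m.py <<'E'
from h import *
z=np.load('top0.npz'); im,P=z['im'],z['P']
Z=P[...,2]; hsv=cv2.cvtColor(im,cv2.COLOR_RGB2HSV)
def rect(mask,name,plane=None):
    q=P[mask]; q=q[np.isfinite(q[:,0])]
    if len(q)<8: print(name,'few',len(q));return
    r=cv2.minAreaRect((q[:,:2]*1000).astype(np.float32))
    print(name,'n',len(q),'ctr',np.round(r[0],0),'size',np.round(r[1],0),'ang',round(r[2],1),'z',np.round(np.percentile(q[:,2],[5,50,95])*1000))
def box(u0,u1,v0,v1):
    m=np.zeros(Z.shape,bool); m[v0:v1,u0:u1]=1; return m
print('counter z',np.nanmedian(Z[box(190,320,300,340)]))
rect(box(262,308,248,294)&(Z>.06)&(Z<.074),'caddyL'); rect(box(328,378,242,292)&(Z>.06)&(Z<.074),'caddyR')
V=hsv[...,2]
g=box(138,200,222,286)&(V<95); rect(g,'grate')
co=box(435,498,205,272)&(hsv[...,1]>70); rect(co,'coaster')
rect(box(322,408,134,234)&(Z>.055),'basket rim')
rect(box(215,306,135,236)&(V<45)&(Z<.015),'mat')
rect(box(215,306,135,236)&(Z>.055),'handle')
rect(box(215,306,135,236)&(Z>.02)&(Z<.04),'walls')
o=(hsv[...,0]>8)&(hsv[...,0]<25)&(hsv[...,1]>90)&(V>110)
rect(box(205,228,256,282)&o,'b4');rect(box(404,428,260,285)&o,'b5')
for n,b in(('t1',(240,258,164,182)),('t2',(246,263,194,212)),('t3',(263,281,187,205))): rect(box(*b)&o&(Z<.04),n)
rect(box(150,190,148,192)&(Z>.06),'mug?');rect(box(432,474,150,192)&(Z>.06),'jug?');rect(box(432,468,308,338)&(Z>.05),'tamper')
E
python3 m.py
python3 - <<'E'
import cv2
a=cv2.imread('pics/top0.png')[135:295,130:330]; b=cv2.imread('pics/scene0.png')[190:330,350:500]
a=cv2.resize(a,(750,600)); b=cv2.resize(b,(640,597))
cv2.imwrite('pics/cropb.png',b)
E
```

```text
counter z -0.00043128433198580396
caddyL n 548 ctr [443.  69.] size [60. 60.] ang 86.1 z [68. 71. 74.]
caddyR n 552 ctr [448. -89.] size [60. 60.] ang 9.3 z [67. 71. 74.]
grate n 2589 ctr [491. 355.] size [127. 123.] ang 89.1 z [ 1.  6. 10.]
coaster n 2128 ctr [ 517. -374.] size [128. 129.] ang 25.0 z [ 1.  6. 10.]
basket rim n 841 ctr [ 647. -124.] size [160. 192.] ang 84.7 z [58. 64. 68.]
mat n 1443 ctr [657. 128.] size [196. 155.] ang 8.2 z [-1.  4.  8.]
handle n 367 ctr [652. 130.] size [ 14. 118.] ang 10.8 z [68. 86. 91.]
walls n 584 ctr [653. 130.] size [161. 117.] ang 11.3 z [22. 26. 32.]
b4 n 87 ctr [454. 239.] size [27. 19.] ang 13.9 z [14. 17. 22.]
b5 n 81 ctr [ 436. -244.] size [27. 18.] ang 19.5 z [13. 17. 21.]
t1 n 75 ctr [681. 158.] size [19. 26.] ang 28.8 z [21. 25. 29.]
t2 n 79 ctr [610. 143.] size [18. 26.] ang 27.6 z [21. 26. 29.]
t3 n 79 ctr [628. 102.] size [26. 18.] ang 30.6 z [22. 26. 29.]
mug? n 595 ctr [676. 331.] size [80. 79.] ang 44.6 z [ 63.  90. 107.]
jug? n 416 ctr [ 668. -331.] size [78. 81.] ang 43.3 z [62. 79. 87.]
tamper n 207 ctr [ 311. -317.] size [35. 33.] ang 8.6 z [76. 88. 93.]
```

View pics/cropb.png

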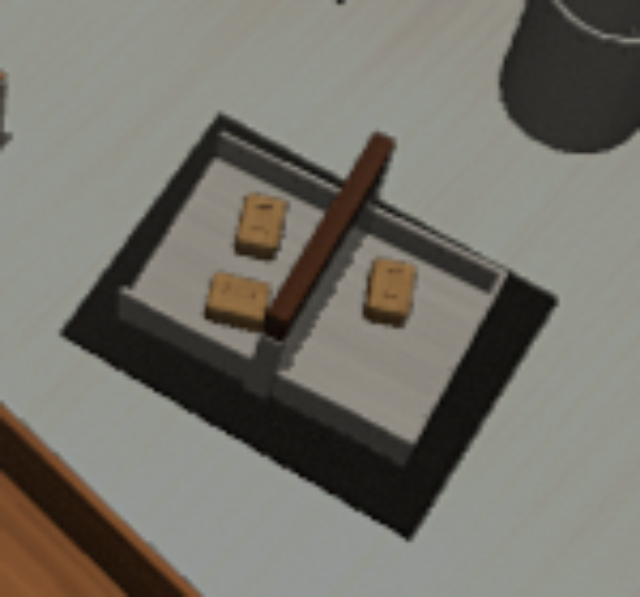

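```bash
cat > prof.py <<'E'
from h import *
a=np.radians(11)
for f in('top0.npz','scene0.npz'):
    P=np.load(f)['P'].reshape(-1,3); d=P[:,:2]-[.653,.130]
    x=d@[np.cos(a),np.sin(a)]; y=d@[-np.sin(a),np.cos(a)]
    for lo in list(range(-105,-60,5))+list(range(60,105,5)):
        m=(np.abs(y)<.035)&(x>lo/1e3)&(x<=(lo+5)/1e3)
        print(f[:3],lo,m.sum(),np.round(np.percentile(P[m,2]*1e3,[10,50,90])) if m.any() else '')
E
python3 prof.py
```

```text
top -105 55 [-4.  0.  3.]
top -100 65 [-2.  1.  6.]
top -95 55 [0. 4. 6.]
top -90 57 [0. 3. 6.]
top -85 66 [ 1.  4. 10.]
top -80 58 [ 5.  8. 10.]
top -75 56 [ 4.  7. 10.]
top -70 57 [ 5.  8. 10.]
top -65 58 [ 4.  7. 11.]
top 60 53 [ 4.  8. 11.]
top 65 56 [ 4.  8. 10.]
top 70 62 [ 5.  8. 12.]
top 75 110 [ 8. 24. 31.]
top 80 0 
top 85 41 [2. 4. 7.]
top 90 49 [2. 4. 7.]
top 95 59 [-2.  3.  6.]
top 100 40 [-2.  2.  6.]
sce -105 59 [-2.  0.  3.]
sce -100 54 [1. 4. 7.]
sce -95 67 [1. 4. 6.]
sce -90 64 [1. 4. 7.]
sce -85 54 [ 4.  7. 10.]
sce -80 63 [ 5.  8. 11.]
sce -75 61 [ 5.  8. 10.]
sce -70 59 [ 5.  8. 11.]
sce -65 69 [ 5.  8. 11.]
sce 60 72 [ 5.  8. 10.]
sce 65 69 [ 4.  8. 11.]
sce 70 57 [ 7. 10. 30.]
sce 75 85 [ 2.  7. 30.]
sce 80 69 [1. 3. 7.]
sce 85 67 [1. 4. 8.]
sce 90 70 [1. 4. 7.]
sce 95 73 [1. 4. 6.]
sce 100 74 [-3.  0.  4.]
```

```bash
cat > tgt.py <<'E'
import sys
from h import *
from scipy.spatial.transform import Rotation as Ro
def Rd(psi,tilt=0):  # tool down, tool x at world yaw psi; tilt: about tool x (deg)
    p=np.radians(psi); R=np.array([[np.cos(p),np.sin(p),0],[np.sin(p),-np.cos(p),0],[0,0,-1]])
    return Ro.from_matrix(R)*Ro.from_euler('x',tilt,degrees=True)
def delta(x,y,z,psi,tilt=0):
    s=get_state(); w,a,b,c=s['orientation']; R=Ro.from_quat([a,b,c,w])
    return R.inv().apply(np.array([x,y,z])/1e3-s['tcp_pos']), (R.inv()*Rd(psi,tilt)).as_rotvec(degrees=True)
if __name__=='__main__':
    s=get_state(); print('t',s['clock'],'tcp',np.round(s['tcp_pos'],4),'j',np.round(s['joint_pos'],2),'F',np.round(s['wrist_force'],2),'gap',round(s['finger_gap'],4))
    for a in sys.argv[1:]:
        d,r=delta(*map(float,a.split(','))); print(a,'shift',np.round(d,4),'turn',np.round(r,1))
E
python3 tgt.py 443,69,150,-4
```

```text
t 0.1 tcp [ 0.1537 -0.5536  0.2305] j [-1.44  0.31  0.05  1.3   0.    1.43] F [ 0.44 -1.07 -0.7 ] gap 0.0853
443,69,150,-4 shift [ 0.4452 -0.5224  0.0814] turn [-0.1  0.  19.5]
```

Call:
drive_tool([
  [[0,0.445,-0.522,0,0,0,19.5],[0,0.445,-0.522,0,0,0,19.5],[0,0.445,-0.522,0,0,0,19.5],[0,0.445,-0.522,0,0,0,19.5],[0,0.445,-0.522,0,0,0,19.5],[0,0.445,-0.522,0,0,0,19.5],[0,0.445,-0.522,0,0,0,19.5],[0,0.445,-0.522,0,0,0,19.5],[0,0.445,-0.522,0.05,0,0,19.5],[0,0.445,-0.522,0.08,0,0,19.5],[0,0.445,-0.522,0.08,0,0,19.5],[0,0.445,-0.522,0.08,0,0,19.5]],
], newtons=60)

```text
clock: 1.6
tcp_pos: [0.4415, 0.0602, 0.1492]
orientation: [-0.005, 1.0, -0.025, -0.002]
wrist_force: [-1.0, 0.0, -0.3]
finger_gap: 0.0852
grip_force: 0.0
```

```bash
python3 tgt.py 443,69,150,-4
```

```text
t 1.6 tcp [0.4415 0.0602 0.1492] j [-0.05  0.11 -0.42  1.05  0.01  3.14] F [-0.99  0.01 -0.32] gap 0.0852
443,69,150,-4 shift [ 0.001  -0.0089 -0.0008] turn [-0.5  0.2  1.1]
```

Call:
drive_tool([
  [[0,0,-0.009,-0.001,0,0,-10],[0,0,-0.009,-0.001,0,0,-20],[0,0,-0.009,-0.001,0,0,-30],[0,0,-0.009,-0.001,0,0,-40],[0,0,-0.009,-0.001,0,0,-50],[0,0,-0.009,-0.001,0,0,-60],[0,0,-0.009,-0.001,0,0,-70],[0,0,-0.009,-0.001,0,0,-80],[0,0,-0.009,-0.001,0,0,-89],[0,0,-0.009,-0.001,0,0,-89],[0,0,-0.009,-0.001,0,0,-89]],
])

```text
clock: 2.98
tcp_pos: [0.4428, 0.0657, 0.1524]
orientation: [-0.003, 0.734, 0.679, 0.003]
wrist_force: [-0.1, -1.3, 0.1]
finger_gap: 0.0849
grip_force: 0.0
```

```bash
python3 - <<'E'
from h import *
im,d,c=shot('wrist','w1.png'); P=cloud(d,c); m=(P[...,2]>.064)&(P[...,2]<.075)
q=P[m]; q=q[(abs(q[:,0]-.443)<.07)&(abs(q[:,1]-.069)<.07)]
r=cv2.minAreaRect((q[:,:2]*1000).astype(np.float32)); print(len(q),r)
E
python3 tgt.py 443,69,26,86
```

```text
6274 ((443.752685546875, 69.73684692382812), (60.285919189453125, 60.04598617553711), 86.36418151855469)
t 3.025 tcp [0.4428 0.0659 0.1524] j [-0.04  0.11 -0.41  1.05  0.01  1.61] F [-0.48  0.41  0.65] gap 0.0853
443,69,26,86 shift [ 0.0021 -0.      0.1264] turn [-0.  -0.5 -0.4]
```

View pics/w1.png

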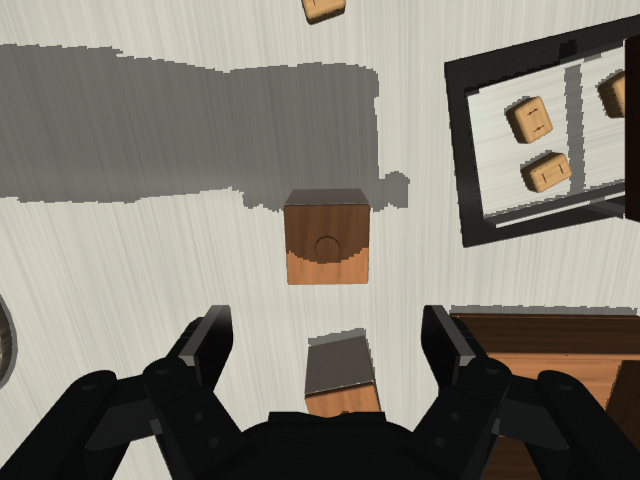

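Call:
drive_tool([
  [[0,0.002,0,0.04,0,0,0],[0,0.002,0,0.08,0,0,0],[0,0.002,0,0.115,0,0,0],[0,0.002,0,0.126,0,0,0],[0,0.002,0,0.126,0,0,0],[255,0.002,0,0.126,0,0,0],[255,0.002,0,0.126,0,0,0],[255,0.002,0,0.126,0,0,0],[255,0.002,0,0.126,0,0,0],[255,0.002,0,0.126,0,0,0]],
], newtons=60)

```text
clock: 4.28
tcp_pos: [0.4443, 0.0693, 0.0279]
orientation: [-0.002, 0.733, 0.681, 0.004]
wrist_force: [-0.8, 0.5, 6.5]
finger_gap: 0.0592
grip_force: 66.5
```

Call:
drive_tool([
  [[255,0,0,-0.01,0,0,0],[255,0,0,-0.03,0,0,0],[255,0,0,-0.05,0,0,0],[255,0,0,-0.05,0,0,0],[255,0,0,-0.05,0,0,0],[255,0,0,-0.05,0,0,0],[255,0,0,-0.05,0,0,0],[255,0,0,-0.05,0,0,0]],
])

```text
clock: 5.28
tcp_pos: [0.4427, 0.0689, 0.076]
orientation: [-0.003, 0.733, 0.681, 0.003]
wrist_force: [-0.2, -0.6, -3.5]
finger_gap: 0.0593
grip_force: 65.9
```

```bash
python3 tgt.py 444,70,26,86
python3 - <<'E'
from h import *
im,d,c=shot('wrist'); P=cloud(d,c); s=get_state(); print(s['wrist_force'],s['ft_torque'],s['tau'])
im,d,c=shot('top'); P=cloud(d,c); 
m=(P[...,2]>.10)&(P[...,2]<.13); print(m.sum())
for i in range(4):
    read_camera('top'); print(get_state()['wrist_force'])
E
```

```text
t 5.275 tcp [0.4427 0.0689 0.076 ] j [-0.03  0.18 -0.53  0.86  0.01  1.61] F [-0.2  -0.56 -3.53] gap 0.0593
444,70,26,86 shift [0.0008 0.0012 0.05  ] turn [-0.1 -0.5 -0.2]
[ 0.30489146 -1.38735475 -3.21414124] [ 0.0088909   0.00782126 -0.00893131] [ 2.09626705e-03 -3.75950325e+01  2.64497030e+01  1.14661659e-02
  3.83288192e-02  5.46545337e-06]
383
[ 0.43180617  0.38871963 -3.93037505]
[-0.07896594 -0.33110771 -3.48158972]
[ 0.03095425  0.4165342  -3.74235411]
[ 0.08203772  0.38948005 -3.32133034]
```

Call:
drive_tool([
  [[255,0,0,0.02,0,0,0],[255,0,0,0.04,0,0,0],[255,0,0,0.049,0,0,0],[255,0,0,0.049,0,0,0],[0,0,0,0.049,0,0,0],[0,0,0,0.049,0,0,0],[0,0,0,0.049,0,0,0],[0,0,0,-0.01,0,0,0],[0,0,0,-0.07,0,0,0],[0,0,0,-0.07,0,0,0]],
])

```text
clock: 6.82
tcp_pos: [0.4467, 0.0682, 0.1512]
orientation: [0.0, 0.733, 0.681, 0.006]
wrist_force: [0.3, 0.1, 0.0]
finger_gap: 0.0857
grip_force: 0.0
```

```bash
python3 tgt.py 448,-89,150,99
```

```text
t 6.825 tcp [0.4467 0.0682 0.1512] j [-0.03  0.11 -0.41  1.04  0.01  1.61] F [0.31 0.11 0.01] gap 0.0857
448,-89,150,99 shift [-0.1566  0.0129 -0.    ] turn [  0.6  -0.4 -13.2]
```

Call:
drive_tool([
  [[0,-0.04,0.003,0,0,0,-4],[0,-0.08,0.007,0,0,0,-8],[0,-0.12,0.01,0,0,0,-12],[0,-0.156,0.013,0,0,0,-13],[0,-0.156,0.013,0,0,0,-13],[0,-0.156,0.013,0,0,0,-13]],
])

```text
clock: 7.58
tcp_pos: [0.4438, -0.0878, 0.1443]
orientation: [-0.003, 0.651, 0.759, 0.003]
wrist_force: [-0.2, 0.9, -0.3]
finger_gap: 0.0854
grip_force: 0.0
```

```bash
cat > cad.py <<'E'
from h import *
import sys
n=sys.argv[1]; zb=float(sys.argv[2])/1e3 if len(sys.argv)>2 else 0
im,d,c=shot(n); P=cloud(d,c); m=((P[...,2]>zb+.064)&(P[...,2]<zb+.0755)).astype(np.uint8)
k,lab=cv2.connectedComponents(m)
for i in range(1,k):
    q=P[lab==i]
    if len(q)<200: continue
    r=cv2.minAreaRect((q[:,:2]*1000).astype(np.float32))
    if max(r[1])<90: print(len(q),np.round(r[0],1),np.round(r[1],1),round(r[2],1),'col',im[lab==i].mean(0).round())
E
python3 cad.py wrist; python3 tgt.py 448,-89,26,99
```

```text
5674 [443.   55.3] [32.7 60.1] 86.5 col [153. 103.  66.]
6559 [448.1 -88.2] [60. 60.] 9.1 col [118.  79.  50.]
410 [ 313.6 -307. ] [17.3 36. ] 77.9 col [23. 22. 21.]
t 7.625 tcp [ 0.4439 -0.0875  0.1445] j [-0.38  0.13 -0.41  1.04  0.01  1.04] F [-0.11  0.48  0.81] gap 0.0855
448,-89,26,99 shift [-0.0032  0.0037  0.1184] turn [ 0.  -0.5 -0.2]
```

Call:
drive_tool([
  [[0,-0.001,0.004,0.04,0,-0.5,0],[0,-0.001,0.004,0.08,0,-0.5,0],[0,-0.001,0.004,0.11,0,-0.5,0],[0,-0.001,0.004,0.118,0,-0.5,0],[0,-0.001,0.004,0.118,0,-0.5,0],[255,-0.001,0.004,0.118,0,-0.5,0],[255,-0.001,0.004,0.118,0,-0.5,0],[255,-0.001,0.004,0.118,0,-0.5,0],[255,-0.001,0.004,0.118,0,-0.5,0],[255,-0.001,0.004,0.118,0,-0.5,0]],
], newtons=70)

```text
clock: 8.88
tcp_pos: [0.4491, -0.0881, 0.0285]
orientation: [0.002, 0.651, 0.759, 0.001]
wrist_force: [-2.0, 1.2, 5.3]
finger_gap: 0.0591
grip_force: 78.3
```

Call:
drive_tool([
  [[255,0,0,-0.01,0,0,0],[255,0,0,-0.03,0,0,0],[255,0,0,-0.05,0,0,0],[255,0,0,-0.06,0,0,0],[255,0,0,-0.06,0,0,0],[255,0,0,-0.06,0,0,0],[255,0,0,-0.06,0,0,0],[255,0,0,-0.06,0,0,0]],
])

```text
clock: 9.88
tcp_pos: [0.4481, -0.0875, 0.0865]
orientation: [0.0, 0.651, 0.759, 0.0]
wrist_force: [0.3, 0.0, -6.2]
finger_gap: 0.0595
grip_force: 77.6
```

```bash
python3 tgt.py 448,-89,26,99 517,-374,100,98
python3 - <<'E'
from h import *
for i in range(4):
    read_camera('top'); print(get_state()['wrist_force'])
E
```

```text
t 9.875 tcp [ 0.4481 -0.0875  0.0865] j [-0.37  0.19 -0.5   0.89  0.    1.05] F [ 0.31  0.03 -6.23] gap 0.0595
448,-89,26,99 shift [-0.0015 -0.0004  0.0605] turn [ 0.  -0.  -0.2]
517,-374,100,98 shift [-0.2937  0.0244 -0.0135] turn [ 0.  -0.   0.8]
[-0.2204801   0.38230801 -6.9680514 ]
[ 0.36973591  0.20570335 -7.17612117]
[-0.11644521  0.63846961 -5.96318104]
[ 0.62759478  0.45303864 -5.77080958]
```

Call:
drive_tool([
  [[255,-0.02,0.002,-0.014,0,0,0],[255,-0.06,0.005,-0.014,0,0,0],[255,-0.1,0.008,-0.014,0,0,0],[255,-0.14,0.012,-0.014,0,0,0],[255,-0.18,0.015,-0.014,0,0,0],[255,-0.22,0.018,-0.014,0,0,0],[255,-0.26,0.021,-0.014,0,0,0],[255,-0.285,0.024,-0.014,0,0,0],[255,-0.293,0.0245,-0.014,0,0,0],[255,-0.293,0.0245,-0.014,0,0,0],[255,-0.293,0.0245,-0.014,0,0,0],[255,-0.293,0.0245,-0.014,0,0,0]],
])

```text
clock: 11.58
tcp_pos: [0.5173, -0.3723, 0.1014]
orientation: [0.0, 0.651, 0.759, 0.001]
wrist_force: [-0.2, -0.7, -6.8]
finger_gap: 0.0592
grip_force: 77.6
```

```bash
python3 tgt.py 517,-374,36,98
```

```text
t 11.575 tcp [ 0.5173 -0.3723  0.1014] j [-0.75  0.49 -0.01  1.07  0.    0.67] F [-0.19 -0.7  -6.83] gap 0.0592
517,-374,36,98 shift [-0.0016 -0.0006  0.0654] turn [0.1 0.  0.8]
```

Call:
drive_tool([
  [[255,-0.001,0,0.03,0,0,0],[255,-0.001,0,0.055,0,0,0],[255,-0.001,0,0.067,0,0,0],[255,-0.001,0,0.067,0,0,0],[255,-0.001,0,0.067,0,0,0],[0,-0.001,0,0.067,0,0,0],[0,-0.001,0,0.067,0,0,0],[0,-0.001,0,0.067,0,0,0],[0,-0.001,0,0.02,0,0,0],[0,-0.001,0,-0.04,0,0,0],[0,-0.001,0,-0.06,0,0,0],[0,-0.001,0,-0.06,0,0,0]],
])

```text
clock: 13.08
tcp_pos: [0.5186, -0.3756, 0.1639]
orientation: [0.003, 0.651, 0.759, 0.0]
wrist_force: [-1.2, 0.3, -0.4]
finger_gap: 0.0859
grip_force: 0.0
```

```bash
python3 cad.py wrist 6; python3 cad.py top;  python3 tgt.py 443,69,160,86
```

```text
931 [ 318.9 -317.4] [23.5 36.7] 8.8 col [33. 31. 30.]
1461 [ 684.4 -334.1] [72.4 43.7] 77.4 col [61. 59. 52.]
5983 [ 518.7 -374.9] [60.1 60.2] 8.8 col [112.  75.  47.]
611 [443.5  69. ] [59.9 59.9] 85.9 col [126.  81.  45.]
t 13.175 tcp [ 0.5171 -0.3742  0.1603] j [-0.75  0.46  0.09  1.2   0.    0.67] F [-0.29 -1.04 -1.02] gap 0.0855
443,69,160,86 shift [ 4.493e-01 -5.700e-03  4.000e-04] turn [ 0.1 -0.  12.8]
```

```bash
python3 tgt.py 436,-244,120,109.5
```

```text
t 13.175 tcp [ 0.5171 -0.3742  0.1603] j [-0.75  0.46  0.09  1.2   0.    0.67] F [-0.29 -1.04 -1.02] gap 0.0855
436,-244,120,109.5 shift [ 0.141  -0.0603  0.0403] turn [  0.1  -0.  -10.7]
```

Call:
drive_tool([
  [[0,0.05,-0.02,0,0,0,-4],[0,0.1,-0.04,0.01,0,0,-8],[0,0.14,-0.06,0.03,0,0,-10.7],[0,0.141,-0.06,0.04,0,0,-10.7],[0,0.141,-0.06,0.04,0,0,-10.7],[0,0.141,-0.06,0.04,0,0,-10.7]],
])

```text
clock: 13.92
tcp_pos: [0.4376, -0.2453, 0.1211]
orientation: [0.001, 0.578, 0.816, 0.0]
wrist_force: [0.9, -0.1, 0.5]
finger_gap: 0.0853
grip_force: 0.0
```

```bash
cat > bis.py <<'E'
from h import *
import sys
n=sys.argv[1]; zt=float(sys.argv[2])/1e3; x0,y0=float(sys.argv[3])/1e3,float(sys.argv[4])/1e3
im,d,c=shot(n); P=cloud(d,c); hsv=cv2.cvtColor(im,cv2.COLOR_RGB2HSV)
m=(abs(P[...,2]-zt)<.006)&(np.hypot(P[...,0]-x0,P[...,1]-y0)<.05)
k,lab=cv2.connectedComponents(m.astype(np.uint8))
for i in range(1,k):
    q=P[lab==i]
    if len(q)<60: continue
    r=cv2.minAreaRect((q[:,:2]*1000).astype(np.float32)); print(len(q),np.round(r[0],1),np.round(r[1],1),round(r[2],1),'hsv',hsv[lab==i].mean(0).round())
E
python3 bis.py wrist 18 436 -244; python3 tgt.py 436,-244,3,109.5
```

```text
1010 [ 435.  -243.6] [29.8 22.5] 16.1 hsv [ 17. 124. 116.]
t 13.975 tcp [ 0.4377 -0.2455  0.1213] j [-0.67  0.23 -0.34  0.99  0.    0.56] F [ 0.59 -1.13  0.34] gap 0.0854
436,-244,3,109.5 shift [ 0.0022 -0.0014  0.1183] turn [ 0.1  0.1 -0.1]
```

Call:
drive_tool([
  [[0,0.002,-0.002,0.04,0,0,3],[0,0.002,-0.002,0.08,0,0,3],[0,0.002,-0.002,0.11,0,0,3],[0,0.002,-0.002,0.118,0,0,3],[0,0.002,-0.002,0.118,0,0,3],[255,0.002,-0.002,0.118,0,0,3],[255,0.002,-0.002,0.118,0,0,3],[255,0.002,-0.002,0.118,0,0,3],[255,0.002,-0.002,0.118,0,0,3],[255,0.002,-0.002,0.118,0,0,3],[255,0.002,-0.002,0.118,0,0,3]],
], newtons=25)

```text
clock: 15.35
tcp_pos: [0.4349, -0.2434, 0.0039]
orientation: [0.002, 0.598, 0.801, 0.0]
wrist_force: [-1.3, 0.9, 5.9]
finger_gap: 0.0295
grip_force: 26.8
```

```bash
python3 tgt.py 436,-244,130,106 625,-150,130,106
```

```text
t 15.35 tcp [ 0.4349 -0.2434  0.0039] j [-0.67  0.36 -0.5   0.71  0.    0.61] F [-1.34  0.91  5.94] gap 0.0295
436,-244,130,106 shift [-0.0011  0.0012 -0.1261] turn [0.1 0.1 0.5]
625,-150,130,106 shift [ 0.0354  0.2091 -0.1257] turn [0.1 0.1 0.5]
```

Call:
drive_tool([
  [[255,0,0,-0.05,0,0,0],[255,0,0,-0.1,0,0,0],[255,0.01,0.05,-0.125,0,0,0],[255,0.02,0.1,-0.125,0,0,0],[255,0.03,0.15,-0.125,0,0,0],[255,0.035,0.2,-0.12,0,0,0],[255,0.035,0.209,-0.08,0,0,0],[255,0.035,0.209,-0.04,0,0,0],[255,0.035,0.209,-0.03,0,0,0],[255,0.035,0.209,-0.03,0,0,0],[0,0.035,0.209,-0.03,0,0,0],[0,0.035,0.209,-0.03,0,0,0]],
])

```text
clock: 16.85
tcp_pos: [0.626, -0.1509, 0.0354]
orientation: [0.002, 0.599, 0.801, 0.001]
wrist_force: [0.5, 0.1, -0.3]
finger_gap: 0.0646
grip_force: 0.0
```

Call:
drive_tool([
  [[0,0,0,0,0,0,0],[0,0,0,-0.06,0,0,0],[0,0,0,-0.12,0,0,0],[0,0,0,-0.12,0,0,0]],
])

```text
clock: 17.35
tcp_pos: [0.6282, -0.1516, 0.1604]
orientation: [0.007, 0.599, 0.801, 0.002]
wrist_force: [1.0, -0.3, -0.8]
finger_gap: 0.0854
grip_force: 0.0
```

```bash
python3 bis.py wrist 24 625 -150;  python3 tgt.py 443,69,155,86
```

```text
820 [ 627.  -150.4] [29.5 21.8] 16.8 hsv [ 17. 124. 159.]
248 [ 620.8 -195. ] [ 1.6 42.9] 84.6 hsv [ 13. 149.  52.]
t 17.4 tcp [ 0.6266 -0.151   0.1571] j [-0.36  0.47  0.09  1.19  0.    0.92] F [-1.16  0.15 -0.93] gap 0.0854
443,69,155,86 shift [ 0.263  -0.1137 -0.    ] turn [ 0.5  0.2 20.5]
```

In the basket. Now I'll take caddy L to the grate.

Call:
drive_tool([
  [[0,0.05,-0.022,0,0,0,5],[0,0.1,-0.044,0,0,0,10],[0,0.15,-0.066,0,0,0,15],[0,0.2,-0.088,0,0,0,20],[0,0.25,-0.11,0,0,0,20.5],[0,0.263,-0.114,0,0,0,20.5],[0,0.263,-0.114,0,0,0,20.5],[0,0.263,-0.114,0,0,0,20.5]],
])

```text
clock: 18.4
tcp_pos: [0.4417, 0.069, 0.1528]
orientation: [0.001, 0.732, 0.682, 0.001]
wrist_force: [0.7, -0.2, 0.5]
finger_gap: 0.0858
grip_force: 0.0
```

```bash
python3 cad.py wrist;  python3 tgt.py 443.5,69,27,86
```

```text
6193 [444.   69.8] [60.2 60.1] 86.0 col [122.  82.  52.]
t 18.45 tcp [0.4418 0.0688 0.1528] j [-0.03  0.11 -0.41  1.05 -0.    1.62] F [-0.28 -0.53 -0.91] gap 0.0851
443.5,69,27,86 shift [0.0003 0.0014 0.1258] turn [ 0.1  0.  -0.1]
```

Call:
drive_tool([
  [[0,0,0.001,0.04,0,0,0],[0,0,0.001,0.08,0,0,0],[0,0,0.001,0.115,0,0,0],[0,0,0.001,0.126,0,0,0],[0,0,0.001,0.126,0,0,0],[255,0,0.001,0.126,0,0,0],[255,0,0.001,0.126,0,0,0],[255,0,0.001,0.126,0,0,0],[255,0,0.001,0.126,0,0,0],[255,0,0.001,0.126,0,0,0],[255,0,0.001,0.08,0,0,0],[255,0,0.001,0.04,0,0,0]],
], newtons=60)

```text
clock: 19.95
tcp_pos: [0.441, 0.0697, 0.1139]
orientation: [0.0, 0.731, 0.682, 0.0]
wrist_force: [0.6, 0.4, -3.9]
finger_gap: 0.0593
grip_force: 68.2
```

```bash
python3 tgt.py 491,355,110,90
```

```text
t 19.95 tcp [0.441  0.0697 0.1139] j [-0.02  0.14 -0.48  0.95 -0.    1.62] F [ 0.6   0.36 -3.87] gap 0.0593
491,355,110,90 shift [0.2881 0.0299 0.0039] turn [ 0.  0. -4.]
```

Call:
drive_tool([
  [[255,0.02,0.002,0,0,0,0],[255,0.06,0.006,0,0,0,-1],[255,0.1,0.01,0,0,0,-2],[255,0.14,0.014,0,0,0,-3],[255,0.18,0.018,0,0,0,-4],[255,0.22,0.022,0,0,0,-4],[255,0.26,0.026,0,0,0,-4],[255,0.28,0.029,0,0,0,-4],[255,0.287,0.03,0,0,0,-4],[255,0.287,0.03,0,0,0,-4],[255,0.287,0.03,0,0,0,-4]],
])

```text
clock: 21.32
tcp_pos: [0.4915, 0.3527, 0.1128]
orientation: [0.001, 0.708, 0.707, -0.0]
wrist_force: [-0.4, -0.5, -3.9]
finger_gap: 0.0592
grip_force: 68.5
```

```bash
python3 tgt.py 490,355,35,90
```

```text
t 21.325 tcp [0.4915 0.3527 0.1128] j [ 0.49  0.43 -0.08  1.06 -0.    2.06] F [-0.36 -0.55 -3.87] gap 0.0592
490,355,35,90 shift [ 0.0023 -0.0015  0.0778] turn [ 0.1  0.1 -0.1]
```

Call:
drive_tool([
  [[255,0.002,-0.001,0.03,0,0,0],[255,0.002,-0.001,0.06,0,0,0],[255,0.002,-0.001,0.075,0,0,0],[255,0.002,-0.001,0.0785,0,0,0],[255,0.002,-0.001,0.0785,0,0,0],[255,0.002,-0.001,0.0785,0,0,0],[0,0.002,-0.001,0.0785,0,0,0],[0,0.002,-0.001,0.0785,0,0,0],[0,0.002,-0.001,0.0785,0,0,0],[0,0.002,-0.001,0.02,0,0,0],[0,0.002,-0.001,-0.04,0,0,0],[0,0.002,-0.001,-0.04,0,0,0]],
])

```text
clock: 22.82
tcp_pos: [0.4942, 0.3577, 0.1592]
orientation: [0.002, 0.707, 0.707, 0.006]
wrist_force: [1.0, -0.1, -0.8]
finger_gap: 0.0855
grip_force: 0.0
```

```bash
python3 cad.py wrist 6; python3 tgt.py 454,239,120,104
```

```text
259 [683.5 397.2] [17.7  6.4] 55.1 col [81. 80. 76.]
6131 [492.3 356.8] [60.1 60.2] 89.7 col [130.  87.  56.]
1062 [654.3 343.1] [77.7 32.3] 63.1 col [54. 54. 51.]
1443 [695.5 320.8] [73.1 33. ] 59.8 col [54. 53. 50.]
t 22.875 tcp [0.4926 0.3569 0.1562] j [ 0.5   0.4  -0.01  1.15 -0.    2.07] F [-0.47 -0.17 -0.11] gap 0.0855
454,239,120,104 shift [-0.118  -0.0389  0.0356] turn [  0.4  -0.1 -14. ]
```

Call:
drive_tool([
  [[0,-0.05,-0.016,0,0,0,-5],[0,-0.1,-0.033,0.01,0,0,-10],[0,-0.118,-0.039,0.035,0,0,-14],[0,-0.118,-0.039,0.035,0,0,-14],[0,-0.118,-0.039,0.035,0,0,-14]],
])

```text
clock: 23.5
tcp_pos: [0.4522, 0.2384, 0.118]
orientation: [0.001, 0.616, 0.788, 0.001]
wrist_force: [0.1, 0.1, -0.1]
finger_gap: 0.0853
grip_force: 0.0
```

```bash
python3 bis.py wrist 18 454 239; python3 tgt.py 454,239,4,104
```

```text
1036 [453.7 239.7] [29.8 22.5] 13.2 hsv [ 17. 122. 123.]
t 23.55 tcp [0.4527 0.2387 0.1184] j [ 0.33  0.25 -0.32  0.99 -0.    1.66] F [0.45 0.56 0.25] gap 0.0855
454,239,4,104 shift [-0.      0.0011  0.1144] turn [ 0.2  0.  -0. ]
```

Call:
drive_tool([
  [[0,0.001,0.001,0.04,0,0,0],[0,0.001,0.001,0.08,0,0,0],[0,0.001,0.001,0.11,0,0,0],[0,0.001,0.001,0.115,0,0,0],[0,0.001,0.001,0.115,0,0,0],[255,0.001,0.001,0.115,0,0,0],[255,0.001,0.001,0.115,0,0,0],[255,0.001,0.001,0.115,0,0,0],[255,0.001,0.001,0.115,0,0,0],[255,0.001,0.001,0.115,0,0,0],[255,0.001,0.001,0.07,0,0,0],[255,0.001,0.001,-0.05,0,0,0]],
], newtons=25)

```text
clock: 25.05
tcp_pos: [0.4508, 0.2384, 0.1099]
orientation: [-0.0, 0.616, 0.788, -0.002]
wrist_force: [1.2, 0.2, -0.2]
finger_gap: 0.0292
grip_force: 27.4
```

```bash
python3 tgt.py 625,-105,160,95 625,-105,40,95
```

```text
t 25.05 tcp [0.4508 0.2384 0.1099] j [ 0.33  0.26 -0.33  0.98 -0.    1.66] F [ 1.21  0.21 -0.23] gap 0.0292
625,-105,160,95 shift [-0.3753  0.0861 -0.0499] turn [-0.2  0.1  9. ]
625,-105,40,95 shift [-0.3752  0.0864  0.0701] turn [-0.2  0.1  9. ]
```

Call:
drive_tool([
  [[255,-0.04,0.009,-0.03,0,0,2],[255,-0.09,0.02,-0.05,0,0,4],[255,-0.14,0.032,-0.05,0,0,6],[255,-0.19,0.044,-0.05,0,0,8],[255,-0.24,0.055,-0.05,0,0,9],[255,-0.29,0.067,-0.05,0,0,9],[255,-0.34,0.078,-0.05,0,0,9],[255,-0.375,0.086,-0.05,0,0,9],[255,-0.375,0.086,0.0,0,0,9],[255,-0.375,0.086,0.05,0,0,9],[255,-0.375,0.086,0.07,0,0,9],[255,-0.375,0.086,0.07,0,0,9]],
])

```text
clock: 26.55
tcp_pos: [0.6246, -0.1037, 0.0384]
orientation: [-0.002, 0.676, 0.737, -0.001]
wrist_force: [-0.7, -0.7, -0.9]
finger_gap: 0.0292
grip_force: 27.5
```

Call:
drive_tool([
  [[0,0,0,0,0,0,0],[0,0,0,0,0,0,0],[0,0,0,0,0,0,0],[0,0,0,-0.05,0,0,0],[0,0,0,-0.12,0,0,0],[0,0,0,-0.12,0,0,0]],
])

```text
clock: 27.3
tcp_pos: [0.6298, -0.105, 0.1675]
orientation: [0.006, 0.676, 0.737, 0.003]
wrist_force: [-0.2, -0.3, 0.1]
finger_gap: 0.0855
grip_force: 0.0
```

```bash
python3 bis.py wrist 24 625 -105;  python3 tgt.py 652,130,165,101
python3 - <<'E'
from h import *
shot('top','top2.png')
E
```

```text
779 [ 627.7 -103.5] [29.9 22.1] 9.2 hsv [ 17. 125. 156.]
507 [ 626.5 -147.8] [30.3 16.5] 15.7 hsv [ 17. 124. 185.]
t 27.35 tcp [ 0.6289 -0.1047  0.1659] j [-0.29  0.45  0.09  1.2   0.    1.19] F [-0.1   0.23  0.  ] gap 0.0855
652,130,165,101 shift [0.2318 0.0434 0.0005] turn [ 0.5  0.2 -6. ]
```

View pics/top2.png

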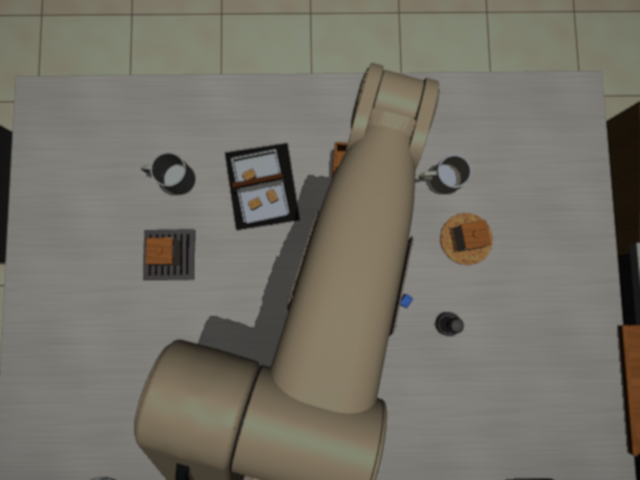

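The top view shows caddy R standing on the coaster at (474,236) and caddy L on the grate at (160,250). Both offsets are parallax. The tray on its mat at (262,187) hasn't moved. Next is the tray handle.

Call:
drive_tool([
  [[0,0.05,0.01,0,0,0,-2],[0,0.1,0.02,0,0,0,-4],[0,0.15,0.03,0,0,0,-6],[0,0.2,0.04,0,0,0,-6],[0,0.232,0.043,0,0,0,-6],[0,0.232,0.043,0,0,0,-6],[0,0.232,0.043,0,0,0,-6]],
])

```text
clock: 28.28
tcp_pos: [0.6483, 0.1304, 0.1593]
orientation: [-0.0, 0.636, 0.772, -0.001]
wrist_force: [0.3, 0.4, -0.4]
finger_gap: 0.0855
grip_force: 0.0
```

```bash
python3 - <<'E'
from h import *
im,d,c=shot('wrist','w3.png'); P=cloud(d,c)
m=(P[...,2]>.08)&(P[...,2]<.095)&(abs(P[...,0]-.652)<.06)&(abs(P[...,1]-.13)<.09)
q=P[m]; r=cv2.minAreaRect((q[:,:2]*1000).astype(np.float32)); print(m.sum(),r,np.median(q[:,2]))
E
python3 tgt.py 652,130,58,101
```

```text
2742 ((652.2122192382812, 130.795166015625), (11.939435005187988, 117.43428039550781), 10.895453453063965) 0.08697954795856959
t 28.325 tcp [0.6486 0.1299 0.1596] j [ 0.08  0.51  0.16  1.23 -0.    1.46] F [ 0.43 -0.34 -0.38] gap 0.0854
652,130,58,101 shift [-0.0004  0.0034  0.1016] turn [-0.   0.  -0.1]
```

View pics/w3.png

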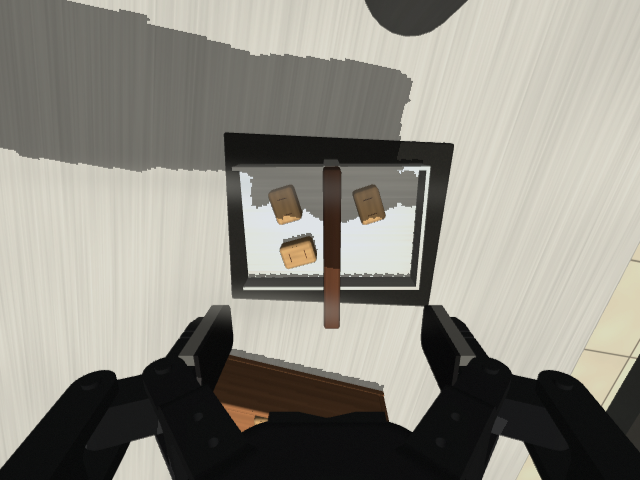

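The wrist view shows the handle bar at (332,245), three biscuits on the tray and the wall at the far end on the right. I'll grip the bar now.

Call:
drive_tool([
  [[0,0.001,0.004,0.04,0,0,0],[0,0.001,0.004,0.08,0,0,0],[0,0.001,0.004,0.102,0,0,0],[0,0.001,0.004,0.103,0,0,0],[0,0.001,0.004,0.103,0,0,0],[255,0.001,0.004,0.103,0,0,0],[255,0.001,0.004,0.103,0,0,0],[255,0.001,0.004,0.103,0,0,0],[255,0.001,0.004,0.103,0,0,0],[255,0.001,0.004,0.103,0,0,0],[255,0.001,0.004,0.103,0,0,0],[255,0.001,0.004,0.103,0,0,0]],
], newtons=90)

```text
clock: 29.82
tcp_pos: [0.6533, 0.1326, 0.0583]
orientation: [0.001, 0.636, 0.772, 0.001]
wrist_force: [-0.3, 0.6, 3.9]
finger_gap: 0.011
grip_force: 88.5
```

Call:
drive_tool([
  [[255,0,0,-0.005,0,0,0],[255,0,0,-0.015,0,0,0],[255,0,0,-0.03,0,0,0],[255,0,0,-0.05,0,0,0],[255,0,0,-0.075,0,0,0],[255,0,0,-0.1,0,0,0],[255,0,0,-0.12,0,0,0],[255,0,0,-0.13,0,0,0],[255,0,0,-0.13,0,0,0],[255,0,0,-0.13,0,0,0]],
])

```text
clock: 31.08
tcp_pos: [0.6524, 0.1324, 0.1869]
orientation: [0.0, 0.636, 0.771, -0.0]
wrist_force: [-0.1, 0.8, -3.4]
finger_gap: 0.0106
grip_force: 87.8
```

```bash
cat >> tgt.py <<'E'
    R=Rd(101).inv()*Ro.from_quat(np.roll(s['orientation'],-1)); print('z axis',np.round(Ro.from_quat(np.roll(s['orientation'],-1)).apply([0,0,1]),3))
E
python3 tgt.py 700,-135,230,85
python3 - <<'E'
from h import *
shot('wrist','w4.png')
E
```

```text
t 31.075 tcp [0.6524 0.1324 0.1869] j [ 0.08  0.51  0.23  1.29 -0.    1.46] F [-0.09  0.81 -3.36] gap 0.0106
700,-135,230,85 shift [-0.2716 -0.0041 -0.043 ] turn [ 0.  0. 16.]
z axis [ 0. -0. -1.]
```

View pics/w4.png

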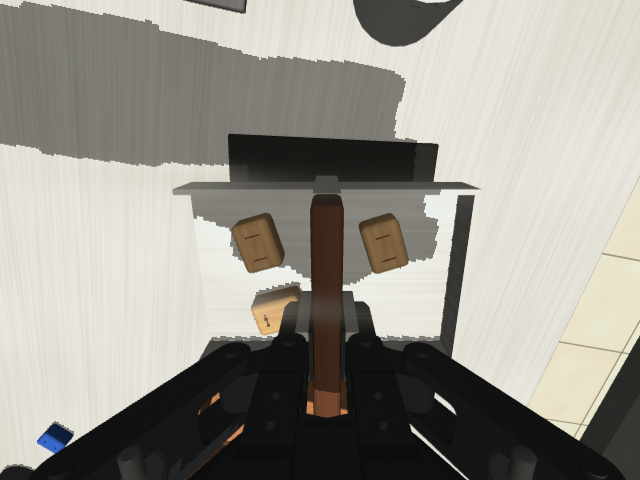

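The tray is up level with all three biscuits aboard. Next I'll carry it over the basket.

Call:
drive_tool([
  [[255,-0.01,0,-0.005,0,0,0],[255,-0.03,0,-0.01,0,0,1],[255,-0.06,0,-0.015,0,0,3],[255,-0.09,0,-0.02,0,0,5],[255,-0.12,0,-0.02,0,0,7],[255,-0.15,0,-0.02,0,0,9],[255,-0.18,0,-0.02,0,0,11],[255,-0.21,-0.001,-0.02,0,0,13],[255,-0.24,-0.002,-0.02,0,0,15],[255,-0.262,-0.003,-0.02,0,0,16],[255,-0.268,-0.004,-0.02,0,0,16],[255,-0.268,-0.004,-0.02,0,0,16]],
])

```text
clock: 32.62
tcp_pos: [0.6997, -0.1316, 0.2079]
orientation: [0.0, 0.738, 0.675, 0.001]
wrist_force: [-0.9, 1.6, -3.3]
finger_gap: 0.0108
grip_force: 87.8
```

```bash
cat > tip.py <<'E'
from tgt import *
lip=np.array([0,-.080,.050]); s=get_state()
R0=Ro.from_quat(np.roll(s['orientation'],-1)); print('tcp',s['tcp_pos'],'lip now',s['tcp_pos']+R0.apply(lip),'j',np.round(s['joint_pos'],2))
for lx,lz,t in((640,120,-15),(670,100,-25),(690,85,-32),(690,85,-40)):
    R=Rd(85,t); p=np.array([lx,-128,lz])/1e3-R.apply(lip)
    d,r=delta(*(p*1e3),85,t); print(t,'tcp',np.round(p,3),'shift',np.round(d,3),'turn',np.round(r,1))
E
python3 tip.py
```

```text
tcp [ 0.69970407 -0.1315717   0.20792077] lip now [ 0.62008656 -0.12451985  0.15780766] j [-0.3   0.6   0.44  1.41  0.    1.36]
-15 tcp [ 0.704 -0.134  0.189] shift [-0.002  0.005  0.019] turn [-14.9  -0.   -0.1]
-25 tcp [ 0.721 -0.132  0.179] shift [0.001 0.021 0.029] turn [-24.9  -0.   -0.1]
-32 tcp [ 0.731 -0.132  0.17 ] shift [0.003 0.031 0.038] turn [-31.9  -0.   -0.1]
-40 tcp [ 0.719 -0.131  0.175] shift [0.003 0.019 0.033] turn [-39.9  -0.   -0.1]
```

Call:
drive_tool([
  [[255,-0.001,0.002,0.006,-5,0,0],[255,-0.001,0.004,0.012,-10,0,0],[255,-0.001,0.005,0.019,-15,0,0],[255,0,0.013,0.024,-20,0,0],[255,0.001,0.021,0.029,-25,0,0],[255,0.002,0.027,0.034,-29,0,0],[255,0.003,0.031,0.038,-32,0,0],[255,0.003,0.031,0.038,-32,0,0],[255,0.003,0.025,0.035,-36,0,0],[255,0.003,0.019,0.033,-40,0,0],[255,0.003,0.019,0.033,-40,0,0],[255,0.003,0.019,0.033,-40,0,0]],
])

```text
clock: 34.12
tcp_pos: [0.7201, -0.13, 0.1762]
orientation: [0.253, 0.693, 0.635, 0.231]
wrist_force: [0.9, -0.8, -2.7]
finger_gap: 0.0107
grip_force: 88.5
```

Call:
drive_tool([
  [[255,0,0,0,0,0,0],[255,0,0,0,0,0,0],[255,0,0,0,0,0,0],[255,0,0,0,0,0,0]],
])

```text
clock: 34.62
tcp_pos: [0.7192, -0.1301, 0.1749]
orientation: [0.253, 0.693, 0.635, 0.231]
wrist_force: [0.4, -0.3, -3.7]
finger_gap: 0.0105
grip_force: 88.5
```

```bash
python3 tip.py|head -1
python3 - <<'E'
from h import *
a=shot('wrist')[0];b=shot('scene')[0]
cv2.imwrite('pics/w5.png',cv2.resize(np.hstack([a,b]),(800,300))[:,:,::-1])
E
```

```text
tcp [ 0.71919796 -0.13006538  0.17493585] lip now [ 0.69030151 -0.12752651  0.08516643] j [-0.36  0.19 -0.53  0.17  0.17  1.36]
```

View pics/w5.png

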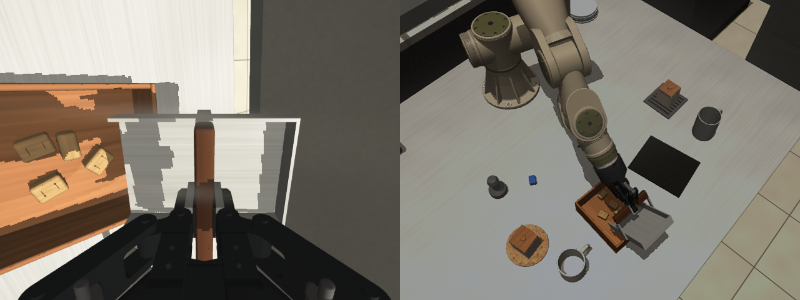

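The wrist view shows biscuits in the basket at (35,147), (67,147), (98,160) and (48,186), and the visible part of the tray is empty. I'll level the tray and carry it back.

```bash
python3 tgt.py 700,-132,208,85
```

```text
t 34.725 tcp [ 0.7191 -0.1301  0.175 ] j [-0.36  0.19 -0.53  0.17  0.17  1.36] F [-0.72  0.44 -1.87] gap 0.0106
700,-132,208,85 shift [-0.0036  0.0068 -0.0374] turn [40.1  0.  -0. ]
z axis [ 0.642 -0.057 -0.765]
```

Call:
drive_tool([
  [[255,0,0.01,-0.012,5,0,0],[255,-0.001,0.012,-0.02,11,0,0],[255,-0.002,0.012,-0.026,18,0,0],[255,-0.003,0.011,-0.032,25,0,0],[255,-0.003,0.009,-0.036,32,0,0],[255,-0.0036,0.007,-0.037,38,0,0],[255,-0.0036,0.007,-0.037,40.1,0,0],[255,-0.0036,0.007,-0.037,40.1,0,0],[255,-0.0036,0.007,-0.037,40.1,0,0]],
])

```text
clock: 35.85
tcp_pos: [0.7006, -0.132, 0.2078]
orientation: [0.0, 0.737, 0.675, 0.0]
wrist_force: [0.0, 0.2, -2.5]
finger_gap: 0.0104
grip_force: 88.6
```

```bash
python3 tgt.py 653,132,200,101
python3 - <<'E'
from h import *
im,d,c=shot('wrist'); b=shot('scene')[0]
cv2.imwrite('pics/w6.png',cv2.resize(np.hstack([im,b]),(800,300))[:,:,::-1])
E
```

```text
t 35.85 tcp [ 0.7006 -0.132   0.2078] j [-0.3   0.6   0.44  1.41  0.    1.36] F [ 0.04  0.19 -2.53] gap 0.0104
653,132,200,101 shift [ 0.2588 -0.0706  0.0077] turn [  0.1   0.  -16. ]
z axis [ 0.001 -0.    -1.   ]
```

View pics/w6.png

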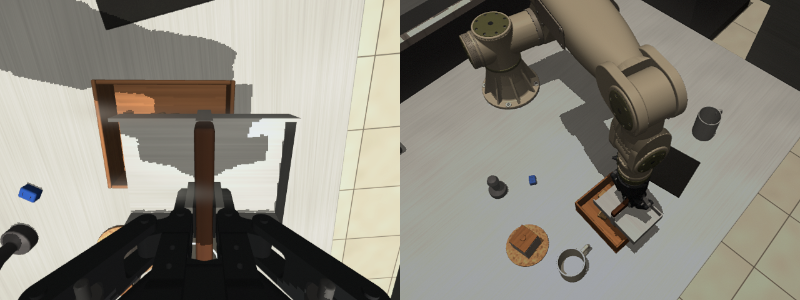

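The tray is empty. I'll put it back on the mat.

Call:
drive_tool([
  [[255,0.02,-0.005,0,0,0,-1],[255,0.05,-0.013,0,0,0,-3],[255,0.08,-0.022,0,0,0,-5],[255,0.12,-0.033,0,0,0,-7],[255,0.16,-0.044,0,0,0,-9],[255,0.2,-0.055,0.005,0,0,-12],[255,0.24,-0.066,0.008,0,0,-15],[255,0.259,-0.071,0.008,0,0,-16],[255,0.259,-0.071,0.03,0,0,-16],[255,0.259,-0.071,0.07,0,0,-16],[255,0.259,-0.071,0.1,0,0,-16],[255,0.259,-0.071,0.1,0,0,-16]],
])

```text
clock: 37.45
tcp_pos: [0.65, 0.132, 0.1053]
orientation: [-0.002, 0.636, 0.771, -0.002]
wrist_force: [0.5, 0.8, -2.1]
finger_gap: 0.0109
grip_force: 88.3
```

```bash
python3 tgt.py 654,131,59,101
```

```text
t 37.45 tcp [0.65   0.132  0.1053] j [ 0.08  0.54  0.09  1.12 -0.    1.46] F [ 0.5   0.76 -2.05] gap 0.0109
654,131,59,101 shift [-0.0017  0.004   0.0463] turn [-0.3 -0.  -0. ]
z axis [-0.005 -0.001 -1.   ]
```

Call:
drive_tool([
  [[255,-0.001,0.002,0.02,0,0,0],[255,-0.001,0.002,0.036,0,0,0],[255,-0.001,0.002,0.046,0,0,0],[255,-0.001,0.002,0.047,0,0,0],[255,-0.001,0.002,0.047,0,0,0],[0,-0.001,0.002,0.047,0,0,0],[0,-0.001,0.002,0.047,0,0,0],[0,-0.001,0.002,0.047,0,0,0],[0,-0.001,0.002,0.047,0,0,0],[0,-0.001,0.002,0,0,0,0],[0,-0.001,0.002,-0.06,0,0,0],[0,-0.001,0.002,-0.1,0,0,0]],
])

```text
clock: 38.95
tcp_pos: [0.6553, 0.1317, 0.2111]
orientation: [0.001, 0.636, 0.771, 0.001]
wrist_force: [0.9, 0.4, 0.1]
finger_gap: 0.0856
grip_force: 0.0
```

```bash
python3 tgt.py 390,0,220,90
```

```text
t 38.95 tcp [0.6553 0.1317 0.2111] j [ 0.08  0.5   0.28  1.35 -0.    1.46] F [0.87 0.35 0.12] gap 0.0856
390,0,220,90 shift [-0.0788 -0.2855 -0.0098] turn [ 0.2  0.  11. ]
z axis [ 0.003  0.    -1.   ]
```

Backing the arm away for a check of everything.

Call:
drive_tool([
  [[0,-0.014,-0.05,-0.01,0,0,2],[0,-0.028,-0.1,-0.01,0,0,4],[0,-0.042,-0.15,-0.01,0,0,6],[0,-0.056,-0.2,-0.01,0,0,8],[0,-0.07,-0.25,-0.01,0,0,10],[0,-0.079,-0.285,-0.01,0,0,11],[0,-0.079,-0.285,-0.01,0,0,11],[0,-0.079,-0.285,-0.01,0,0,11]],
])

```text
clock: 39.95
tcp_pos: [0.3907, -0.0003, 0.2183]
orientation: [0.001, 0.707, 0.707, 0.001]
wrist_force: [0.2, 0.1, 0.1]
finger_gap: 0.0852
grip_force: 0.0
```

```bash
sed -e "s/z=np.load('top0.npz'); im,P=z\['im'\],z\['P'\]/im,d,c=shot('top','top9.png'); P=cloud(d,c)/" m.py > m2.py; python3 m2.py | grep -E "hand|walls|mug|jug|tamp|rim"; python3 cad.py top 6; python3 tgt.py
python3 - <<'E'
from h import *
b=shot('scene')[0]; cv2.imwrite('pics/s9.png',np.hstack([cv2.resize(b[300:460,200:440],(600,400)) if 0 else cv2.resize(b[250:420,250:420],(400,400)),cv2.resize(b[200:330,350:500],(400,400))])[:,:,::-1])
E
```

```text
basket rim n 839 ctr [ 647. -124.] size [160. 192.] ang 84.7 z [57. 64. 68.]
handle n 361 ctr [655. 129.] size [ 13. 117.] ang 11.3 z [68. 87. 91.]
walls n 267 ctr [656. 129.] size [161. 118.] ang 11.2 z [23. 29. 33.]
mug? n 600 ctr [676. 331.] size [81. 79.] ang 46.9 z [ 63.  89. 107.]
jug? n 415 ctr [ 668. -331.] size [78. 81.] ang 44.8 z [62. 79. 87.]
tamper n 207 ctr [ 311. -317.] size [34. 32.] ang 2.1 z [77. 89. 94.]
613 [ 518.  -375.3] [60.2 61.5] 8.6 col [110.  69.  36.]
643 [492.2 355.7] [60.7 62.3] 1.3 col [106.  66.  35.]
t 40.05 tcp [ 0.3909 -0.      0.218 ] j [-0.21 -0.04 -0.4   1.21  0.    1.36] F [ 0.54 -0.42  0.37] gap 0.0853
z axis [ 0.001 -0.    -1.   ]
```

View pics/top9.png

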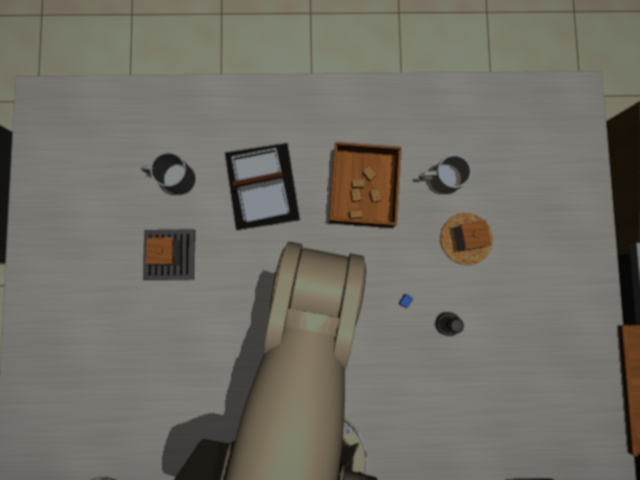

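View pics/s9.png

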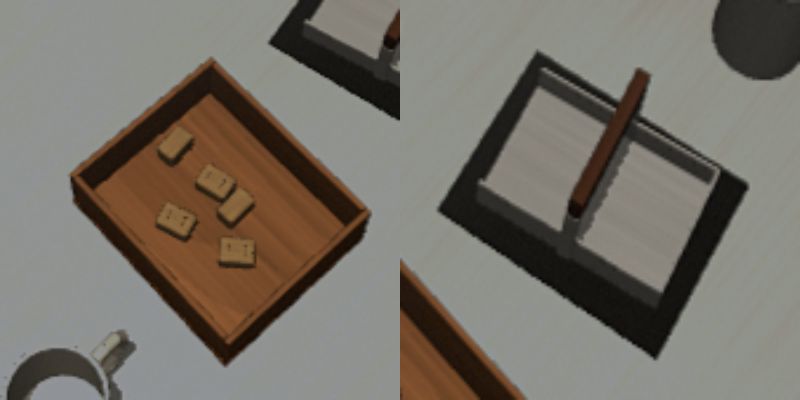

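All five biscuits are in the basket: (369,173), (358,184), (355,195), (375,196) and (355,214). The tray is empty and flat on the mat, both caddies are centred within 2 mm, and the mug, jug and tamper haven't moved. I'll hand it in.

```bash
python3 -c "
from workcell import hand_in; print(hand_in())"
```

```text
the job is handed in; nothing more can be done
None
```

I handed the job in: the heavier right-hand caddy (about 0.65 kg) is on the coaster and the lighter left-hand one (about 0.36 kg) is on the grate. All five biscuits present are in the basket, the empty tray is flat on the mat, and the mug, jug and tamper are where they started. The hand-in call gave no verdict.

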